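# Turn the drying hook to its stop and hang the plywood duck on it

### The job

Turn the swivel hook of the drying stand anticlockwise (seen from above) until it is pressed snugly home against its rubber stop, firmly but without forcing it. Then take the plywood duck out of its slotted block and hang it on the hook by the hole in its tab, leaving the hook resting against its stop. Leave the plywood fish, jar, tape roll and cans where they are.

Things in the scene. Friction and masses are not known exactly. Their poses are not given: they have to be found in the camera images.
- pivot (a point): Point on the stand's upright swivel axis at the height of the hook's rod (200 mm). Stand: fixed 18 mm post on a 110 mm disc foot, with a low drip tray (90 x 100 mm, 16 mm high) beside it. Local x points from the axis over the middle of the tray, roughly the way the hook must face. The hub, 28 mm across, ends 10 mm above this point.
- hook_seat (a point): Point on the axis of the hook's level straight 8 mm rod, 62 mm out from the swivel axis, where the duck should hang. Local x points outwards along the rod, z up. The rod is 200 mm above the table, free from 40 to 84 mm out; there it turns up to a tip 93 mm out whose top is 16 mm above the rod's axis.
- hook (a joint): Swivel angle of the hook (rad), growing anticlockwise seen from above: 0 over the middle of the tray; starts between -2.4 and -1.1. It meets its stop somewhere between -0.4 and 0.4: the stop collar was clamped by hand, so feel for it. Friction holds the hook where it is left: turning it takes about 0.25 N m (4 N sideways at hook_seat).
- stop_rubber (a joint): Give of the rubber-faced stop lug (12 to 38 mm out, on the far side of the turn) in rad: 0 until the hook presses it. Snugly home: a sideways push of 11 to 16 N at hook_seat (give 0.04 to 0.075) kept for half a second; above 0.1 (20 N) it is forced. 1 mm of push adds about 2.5 N. Let go, friction keeps the hook lightly against it (give about 0.025).
- duck_mid (a point): Centre, half-way up, of the plywood duck: a flat upright silhouette 10 mm thick, 166 mm high, 170 mm long, 55 to 115 g. Local x across its thickness, y along its length (beak +y), z up. Its foot stands 20 mm deep in a 12.5 mm slot in a fixed wooden block (80 mm along the slot, 56 wide, 32 high); lift it straight out, gripped across its thickness by the tab on top.
- duck_hole (a point): Centre of the round 30 mm hole through the duck's tab (hole axis = local x), 105 mm above its underside. The ring round it is 42 mm square; above it the tab is a grip 24 mm wide, 10 mm thick, from 21 to 61 mm above this point. When hung, the hole's upper edge lies on the rod and this point is 11 mm below the rod's axis. Either face may look to the post.
- duck_tab (a point): Centre of the duck's grip tab, 43 mm above duck_hole: where to grip it.
- fish_mid (a point): Centre of a plywood fish silhouette, 110 mm high, 10 mm thick, about 115 mm long, without a hole, standing in a second such block. Leave it.
- jar: Small paint jar, 44 mm across, 50 mm high; origin at the centre of its underside. Leave it.
- tape: Roll of masking tape lying flat, 90 mm across, 24 mm high; origin at the centre of its underside. Leave it.
- can_a: Upright aluminium spray can, 60 mm across, 170 mm high, beyond the stand; origin at the centre of its underside. Leave it.
- can_b: A second such can, on the left. Leave it.
Things that resemble listed ones, but are neither listed nor needed, are in the scene too. What is shaped like the part that bears pivot but orange is not meant. What is shaped like the part that bears duck_mid but turquoise is not meant.

How it is judged:
On the way, in this order (a step that is already met when the one before it is completed fails the run):
1. the hook is pressed snugly home against its rubber stop (value of joint stop_rubber above 0.03 rad), for 0.3 s.
2. the duck hangs on the hook by its hole (x of duck_hole in the frame of hook_seat between -0.032 and 0.022 m and z of duck_hole in the frame of hook_seat below -0.007 m and distance between duck_hole and hook_seat below 0.036 m), for 0.2 s.
At the end, for the whole second after the job is handed in: The duck hangs at rest and released on the hook's straight rod, the rod through its hole (hole centre 7 to 16 mm below the rod's axis, within 10 mm sideways, 30 to 84 mm out from the swivel axis), upright within 20 degrees; the hook still bears against its rubber stop (give above 0.002 rad) (value of joint stop_rubber above 0.002 rad and x of duck_hole in the frame of hook_seat between -0.032 and 0.022 m and y of duck_hole in the frame of hook_seat between -0.01 and 0.01 m and z of duck_hole in the frame of hook_seat between -0.016 and -0.007 m and angle between duck_mid's own z axis and vertical below 0.35 rad and linear speed of duck below 0.08 m/s); the robot touches nothing.
It fails at once if the hook is forced against its stop, more than 0.1 rad of give (value of joint stop_rubber above 0.1 rad).
It fails at once if the fish, jar, tape or a can is moved more than 40 mm (distance of any of fish_mid, jar, tape, can_a, can_b from where it was at the start of the episode above 0.04 m).
It also fails if it takes over 72 s, if anything falls off the work surface, if the arm or the gripper's body presses on something with over 40 N, if the wrist force passes 120 N, or if a joint passes its speed limit or range.

### The arm

A 7-joint arm with a two-finger parallel gripper is mounted at the origin on the work surface. World frame = base frame: x ahead of the robot, y to its left, z up, the work surface at z = 0. Lengths are in m, angles in rad, forces in N, time in s.
With the tool pointing down it reaches from about 0.4 to 0.85 m from the base axis. Payload 10.4 kg.
Tool frame: the origin (TCP) lies between the finger pads; the fingertips stand 14 mm ahead of it and the grasp point (between the pads) lies 5 mm behind it; z points along the fingers, y is the direction in which the jaws open and shut (so a half turn about z gives the same grasp; the last joint's range is limited). The gripper opens to 87 mm and grips with 3 to 60 N. Pads are 19 mm wide; open, the fingers measure 117 mm over their backs; the gripper's body (75 mm by 190 mm) begins 51 mm behind the grasp point.
Start: joints at [-1.32, 0.332, -0.065, 1.46, 0.022, 1.35, -0.088], TCP at [0.169, 0.602, 0.237] pointing down, gripper open.
Joint ranges: [-2.6, 2.6], [-0.5, 2.12], [-1.47, 1.34], [0.16, 2.42], [-1.27, 4.41], [0.06, 2.06], [-2.6, 2.6]. Speed limits (rad/s): [2.22, 2.22, 2.79, 2.79, 3.14, 3.14, 3.14].

### API

Orientations are given as a unit quaternion [x, y, z, w].
In Python, from bench import readout, camera, calibration, order gives the robot as it stands.
- The arm moves only by the tool apply_moves, never from a script. Its argument "deltas" is a list of rows, each an object with "translation": the shift along the world's x, y, z in m, a list of three; "turn": the turn, a rotation vector about the world's x, y, z in rad, a list of three; "hand": the finger opening in m, from 0 to 0.087. A call has 1 to 5 rows; each row shifts and turns the pose as measured when the row begins; what a row does not reach is not made up. A row lasts 1/10 s, in which the tool goes at most 50 mm and 8.59 degrees, less where a joint would pass 70% of its speed; a pose out of reach is approached as far as the arm can. A call with a gripper value outside its range is refused whole. The fingers move at their own pace and stop on an object; "newtons" is the grip in N (left out, the last holds). Time passes only in rows, so rows that do not move let the fingers close. It gives the time, the measured TCP pose, the force and the opening at its end, in the units of the state.
- readout.read_state(): the state, without advancing time (a new reading comes with each control period).
- camera(name): name is "side" or "top" or "wrist"; returns the picture (384x512x3 uint8, red, green, blue); there is no depth.
- calibration(name): a dict with "fx", "fy", "cx", "cy" (pixels), "D" ([k1, k2, p1, p2, k3] as OpenCV has them; the pictures are not rectified), "extrinsics" (4x4, takes a point from world to camera coordinates). Camera axes: x right, y down, z forward; pixel columns grow to the right and rows downward; lengths in m; the calibration is good to about 2 mm. A picture is of the moment at which its call begins: read the wrist's pose just before it. calibration takes no time and is no camera call; for the wrist camera it gives the pose at the moment of the call.
- order.close_job(): hands the job in, once; it reports no verdict.
The state is a dict: "time": time; "joint_positions": joint angles; "joint_vel": joint speeds; "joint_torque": joint torques, N m; "ee_pos": TCP position; "eef_rot": TCP orientation; "ft_force": force on the tool from outside, world axes, zero at the start; "torque": the same for the moment, N m; "width": finger opening in m.
Only numpy, scipy, OpenCV 4.12 (cv2) and the standard library are available. Lean on these libraries where they do the work, as an engineer would, in place of code of your own. Each camera call takes 0.05 s, during which the arm holds its last target. There are 200 camera calls.

## Working session

There is one attempt and no reset: what is moved stays moved. The work goes in short steps, Python scripts to look and compute and a tool call to move; the robot and the scene stay as the last step left them, time stands still between calls to the robot, and variables do not carry over. Pictures are saved under pics/ and viewed, about 8 in all and at most 12, crops included, and the job is handed in when it is done.

Besides the shell and the picture viewer there is one more tool, called after "Call:" by a JSON object that holds its "api" and its "payload". apply_moves: Moves the arm, as the interface text tells. Its arguments: {"type":"object","properties":{"deltas":{"type":"array","items":{"type":"object","properties":{"translation":{"type":"array","items":{"type":"number"}},"turn":{"type":"array","items":{"type":"number"}},"hand":{"type":"number"}}}},"newtons":{"type":"number"}},"required":["deltas"]}

```bash
mkdir -p pics; ls
cat > h.py <<'E'
import numpy as np, cv2
from bench import readout, camera, calibration, order
def save(n,f,crop=None,s=1):
    c=calibration(n); im=camera(n); np.savez('pics/'+f+'.npz',im=im,**{k:np.array(v) for k,v in c.items()})
    return im
def load(f): return np.load('pics/'+f+'.npz')
def show(im,f,crop=None,s=1):
    if crop: x0,y0,x1,y1=crop; im=im[y0:y1,x0:x1]
    cv2.imwrite('pics/'+f+'.png',cv2.resize(im[...,::-1],None,fx=s,fy=s,interpolation=cv2.INTER_CUBIC))
def ray(c,uv):
    K=np.array([[c['fx'],0,c['cx']],[0,c['fy'],c['cy']],[0,0,1]],float)
    p=cv2.undistortPoints(np.array(uv,float).reshape(-1,1,2),K,np.array(c['D'],float)).reshape(-1,2)
    E=np.array(c['extrinsics']); R,t=E[:3,:3],E[:3,3]
    d=np.c_[p,np.ones(len(p))]@R; return -R.T@t,d
def plane(c,uv,z):
    o,d=ray(c,uv); return o+d*((z-o[2])/d[:,2])[:,None]
def tri(c1,uv1,c2,uv2):
    o1,d1=ray(c1,[uv1]);o2,d2=ray(c2,[uv2]);A=np.c_[d1[0],-d2[0]]
    s=np.linalg.lstsq(A,o2-o1,rcond=None)[0];a=o1+d1[0]*s[0];b=o2+d2[0]*s[1]
    return (a+b)/2,np.linalg.norm(a-b)
def proj(c,P):
    K=np.array([[c['fx'],0,c['cx']],[0,c['fy'],c['cy']],[0,0,1]],float);E=np.array(c['extrinsics'])
    return cv2.projectPoints(np.array(P,float).reshape(-1,1,3),cv2.Rodrigues(E[:3,:3])[0],E[:3,3],K,np.array(c['D'],float))[0].reshape(-1,2)
E
python3 - <<'E'
from h import *
print(readout.read_state())
a=save('top','top0');b=save('side','side0')
show(a,'top0',s=1.5);show(b,'side0',s=1.5)
for n in('top','side'):
    c=calibration(n);E=np.array(c['extrinsics']);print(n,-E[:3,:3].T@E[:3,3],E[2,:3],c['fx'])
E
```

```text
pics
{'time': 0.0, 'joint_positions': array([-1.31959187,  0.33290869, -0.06467938,  1.46093516,  0.02158862,
        1.34990213, -0.0884787 ]), 'joint_vel': array([-1.00680555e-03, -1.73861963e-03, -1.11439630e-03, -6.12014710e-04,
       -7.99685528e-05,  2.10551525e-03,  1.40279984e-03]), 'joint_torque': array([ 1.60714603e-04, -6.23236370e+01,  2.48915702e-02, -3.89915729e+01,
       -6.13127556e-02,  3.93117161e-02,  1.23776317e-04]), 'ee_pos': array([0.1689114 , 0.60136098, 0.23573382]), 'eef_rot': array([ 1.36464957e-01,  9.90644630e-01, -7.25999079e-04, -6.84998362e-05]), 'ft_force': array([-1.09039187, -0.1365085 ,  0.47815444]), 'torque': array([-0.05604055,  0.00371113,  0.00056546]), 'width': 0.0867885635960028}
top [0.35201252 0.03780703 1.129869  ] [ 0.14876176  0.00178428 -0.98887146] 424.6354178266632
side [0.48185489 0.724088   0.93225622] [ 0.05085536 -0.63313673 -0.77236754] 425.1004285694617
```

View pics/top0.png

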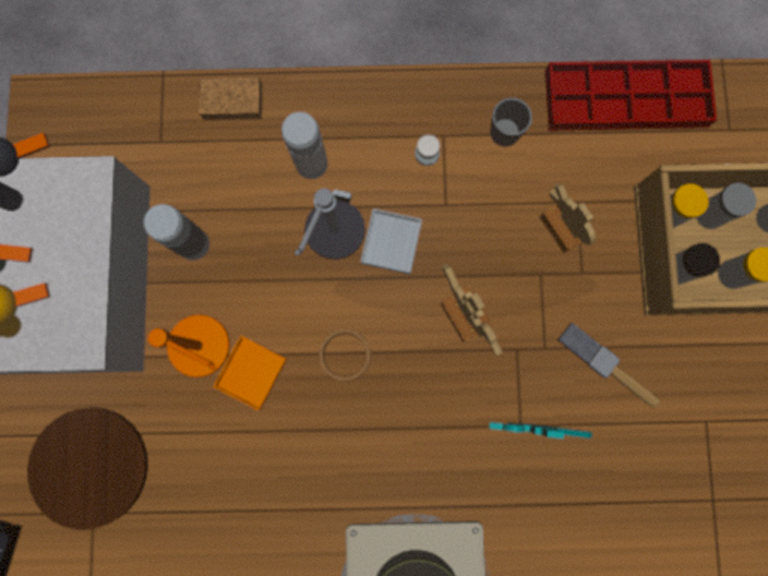

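View pics/side0.png

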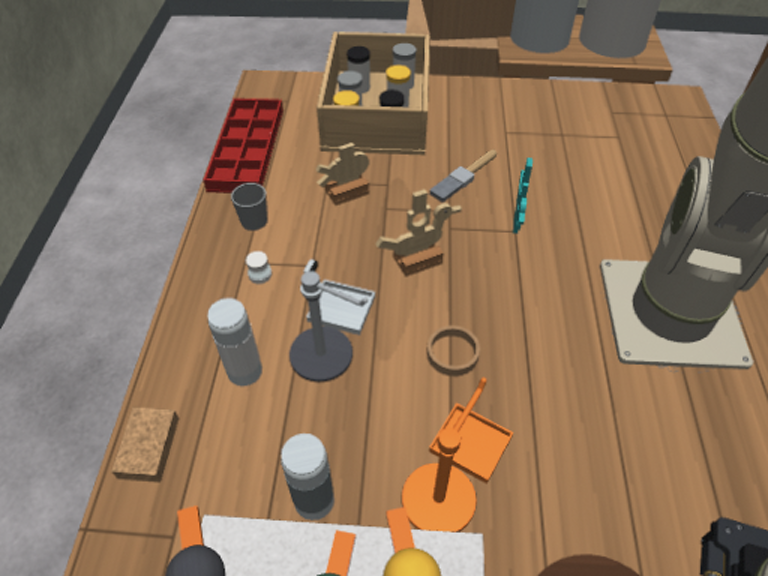

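Top view, in 1.5x display pixels:
- **Stand:** the grey one has its hub at (325,200) and tray at (392,240). The orange decoy is at (195,345).
- **Duck:** candidates are plywood at (472,305), turquoise at (540,430), and the smaller plywood one at (575,215), which is the fish because it has no tab.

I choose the grey stand and the plywood piece at (472,305), and check both in one crop.

Run:
```python
from h import *
a=load('top0')['im'];b=load('side0')['im']
A=cv2.resize(a[115:245,190:345],None,fx=2.55,fy=4.4)if 0 else cv2.resize(a[115:245,190:345],None,fx=3,fy=3,interpolation=cv2.INTER_CUBIC)
B=cv2.resize(b[120:250,195:310],None,fx=2.9,fy=3,interpolation=cv2.INTER_CUBIC)
show(np.hstack([A,B]),'crop1')
c=load('top0');s=load('side0')
q=lambda *p:np.array(p)/1.5
print('hub',plane(c,[q(324,198)],.21),'foot',plane(c,[q(335,231)],.0),'tray',plane(c,[q(392,240)],.012))
print('tip',plane(c,[q(299,252)],.21))
print('duck tab',tri(c,q(472,300),s,q(419,195)))
print('canA',plane(c,[q(300,128)],.17),'canB',plane(c,[q(165,223)],.17))
```

```text
hub [[0.62625558 0.12798593 0.21      ]] foot [[0.62635453 0.12899051 0.        ]] tray [[0.60452983 0.02586515 0.012     ]]
tip [[0.54487161 0.16544213 0.21      ]]
duck tab (array([ 0.47154048, -0.09026453,  0.18081931]), np.float64(7.690062111300787e-05))
canA [[0.75391879 0.16923301 0.17      ]] canB [[0.60404664 0.37943283 0.17      ]]
```

View pics/crop1.png

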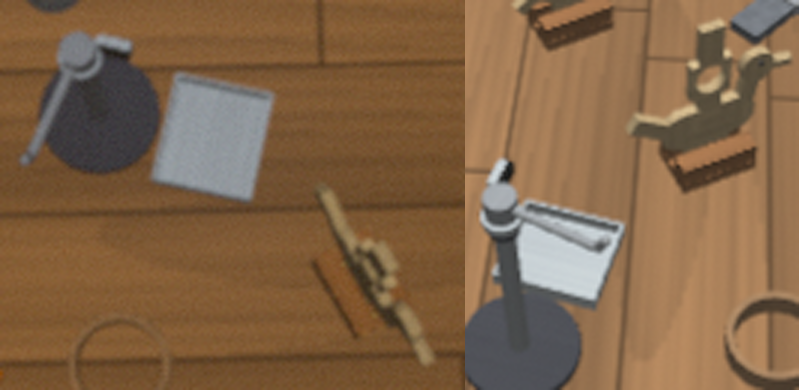

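The crop confirms the grey stand: hook tip towards the robot's left, black rubber lug at the upper right. The plywood duck has its holed tab, with the beak at the −x end. The hook is about −1.8 rad from the tray direction. I'm moving high over to behind the hook with the fingers closed.

Call:
{"api": "apply_moves", "payload": {"deltas": [{"translation": [0.01, -0.01, 0.045], "turn": [0, 0, 0], "hand": 0}, {"translation": [0.034, -0.034, 0.01], "turn": [0, 0, 0], "hand": 0}, {"translation": [0.034, -0.034, 0], "turn": [0, 0, 0], "hand": 0}, {"translation": [0.034, -0.034, 0], "turn": [0, 0, 0], "hand": 0}, {"translation": [0.034, -0.034, 0], "turn": [0, 0, 0], "hand": 0}]}}

```text
time: 0.6
ee_pos: [0.3109, 0.4537, 0.2891]
eef_rot: [0.129, 0.992, -0.003, -0.002]
ft_force: [1.0, 0.9, 0.1]
width: 0.0548
```

Call:
{"api": "apply_moves", "payload": {"deltas": [{"translation": [0.034, -0.034, 0], "turn": [0, 0, 0], "hand": 0}, {"translation": [0.034, -0.034, 0], "turn": [0, 0, 0], "hand": 0}, {"translation": [0.034, -0.034, 0], "turn": [0, 0, 0], "hand": 0}, {"translation": [0.034, -0.034, 0], "turn": [0, 0, 0], "hand": 0}, {"translation": [0.034, -0.034, 0], "turn": [0, 0, 0], "hand": 0}]}}

```text
time: 1.1
ee_pos: [0.4857, 0.275, 0.2885]
eef_rot: [0.129, 0.992, -0.003, -0.002]
ft_force: [0.9, 0.2, -0.2]
width: 0.015
```

Call:
{"api": "apply_moves", "payload": {"deltas": [{"translation": [0.034, -0.03, 0], "turn": [0, 0, 0], "hand": 0}, {"translation": [0.034, -0.03, 0], "turn": [0, 0, 0], "hand": 0}, {"translation": [0.028, -0.024, 0], "turn": [0, 0, 0], "hand": 0}, {"translation": [0, 0, -0.03], "turn": [0, 0, 0], "hand": 0}, {"translation": [0, 0, -0.02], "turn": [0, 0, 0], "hand": 0}]}}

```text
time: 1.6
ee_pos: [0.5901, 0.178, 0.2383]
eef_rot: [0.135, 0.991, -0.004, -0.0]
ft_force: [-0.2, 0.4, 0.2]
width: 0.0006
```

Run:
```python
from h import *
print(readout.read_state())
a=save('top','top1');w=save('wrist','w1')
show(np.hstack([cv2.resize(a[90:250,170:370],(400,320)),cv2.resize(w,(427,320))]),'v1',s=0.96)
```

```text
{'time': 1.6, 'joint_positions': array([-0.63221899,  0.31817809,  0.33110253,  1.49750415, -0.09710641,
        1.34671635,  1.00588785]), 'joint_vel': array([ 0.05502395,  0.09577017,  0.00876736,  0.23706671, -0.02176563,
       -0.38504802,  0.0418213 ]), 'joint_torque': array([ 2.21383899e+00, -6.09208632e+01,  7.04781801e+00, -4.10953474e+01,
        3.73423761e-01,  6.58541545e-01,  4.26673482e-02]), 'ee_pos': array([0.59014653, 0.17797135, 0.23830821]), 'eef_rot': array([ 1.34723900e-01,  9.90875050e-01, -4.01308184e-03, -2.06086414e-05]), 'ft_force': array([-0.21724045,  0.38318566,  0.19357707]), 'torque': array([ 0.00631142,  0.03336316, -0.0040178 ]), 'width': 0.0005871824641810407}
```

View pics/v1.png

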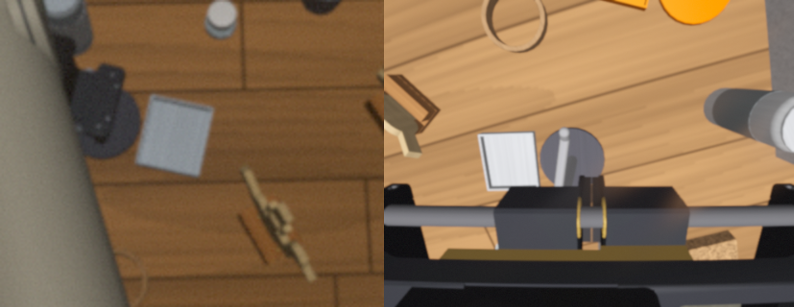

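The wrist view shows the rod (tip at (563,132)) just to the left of the fingers, so they are on the pushing side. Next I compute the sweep steps.

Run:
```python
from h import *
c=load('top0')
P=np.array([.626,.128])
g=lambda x,y:[190+x/3,115+y/3]
for p in [(130,42),(132,50),(128,58),(112,55),(105,40),(78,52)]:
    w=plane(c,[g(*p)],.2)[0,:2]-P; print(p,w.round(4),np.degrees(np.arctan2(w[1],w[0]))%360, np.hypot(*w))
C=[]
for th in [155,163,171,179,187,195,203,211,219,227,233]:
    r=np.radians(th);off=.020 if th<215 else .0185
    C.append(P+.062*np.array([np.cos(r),np.sin(r)])-off*np.array([-np.sin(r),np.cos(r)]))
C=np.array(C);print(C.round(4));print(np.diff(C,axis=0).round(4))
```

```text
(130, 42) [ 0.0093 -0.0384] 283.6744532910637 0.039496368005263
(132, 50) [ 0.0031 -0.0398] 274.3904485741168 0.039920779820703176
(128, 58) [-0.0031 -0.0367] 265.16266341280846 0.03683543428876889
(112, 55) [-0.0005 -0.0247] 268.86931901141827 0.024671079484308554
(105, 40) [ 0.0113 -0.0195] 300.18695619279055 0.022564923937646957
(78, 52) [0.0025 0.001 ] 21.578333452890167 0.0026420847174966587
[[0.5783 0.1723]
 [0.5726 0.1653]
 [0.5679 0.1575]
 [0.5644 0.1491]
 [0.562  0.1403]
 [0.5609 0.1313]
 [0.5611 0.1222]
 [0.5626 0.1132]
 [0.5662 0.1034]
 [0.5702 0.0953]
 [0.5739 0.0896]]
[[-0.0057 -0.0071]
 [-0.0047 -0.0078]
 [-0.0035 -0.0084]
 [-0.0023 -0.0088]
 [-0.0011 -0.009 ]
 [ 0.0002 -0.0091]
 [ 0.0014 -0.009 ]
 [ 0.0036 -0.0099]
 [ 0.004  -0.0081]
 [ 0.0037 -0.0057]]
```

Call:
{"api": "apply_moves", "payload": {"deltas": [{"translation": [-0.002, 0.008, -0.015], "turn": [0, 0, 0], "hand": 0}, {"translation": [0, 0, -0.02], "turn": [0, 0, 0], "hand": 0}, {"translation": [0, 0, -0.005], "turn": [0, 0, 0], "hand": 0}]}}

```text
time: 2.0
ee_pos: [0.5869, 0.1889, 0.1979]
eef_rot: [0.134, 0.991, -0.004, -0.0]
ft_force: [-1.0, 1.1, -0.4]
width: 0.0004
```

Call:
{"api": "apply_moves", "payload": {"deltas": [{"translation": [-0.0045, -0.0085, 0], "turn": [0, 0, 0], "hand": 0}, {"translation": [-0.0045, -0.008, 0], "turn": [0, 0, 0], "hand": 0}, {"translation": [-0.0057, -0.0071, 0], "turn": [0, 0, 0], "hand": 0}, {"translation": [-0.0047, -0.0078, 0], "turn": [0, 0, 0], "hand": 0}, {"translation": [-0.0035, -0.0084, 0], "turn": [0, 0, 0], "hand": 0}]}}

```text
time: 2.5
ee_pos: [0.5633, 0.1504, 0.2008]
eef_rot: [0.131, 0.991, -0.001, 0.002]
ft_force: [3.9, 4.0, -1.4]
width: 0.0004
```

Call:
{"api": "apply_moves", "payload": {"deltas": [{"translation": [-0.0015, -0.0098, -0.002], "turn": [0, 0, 0], "hand": 0}, {"translation": [-0.001, -0.009, 0], "turn": [0, 0, 0], "hand": 0}, {"translation": [0.0005, -0.009, 0], "turn": [0, 0, 0], "hand": 0}, {"translation": [0.0015, -0.009, 0], "turn": [0, 0, 0], "hand": 0}, {"translation": [0.0036, -0.009, 0], "turn": [0, 0, 0], "hand": 0}]}}

```text
time: 3.0
ee_pos: [0.5653, 0.1064, 0.2028]
eef_rot: [0.129, 0.992, 0.004, 0.005]
ft_force: [0.0, 4.7, -0.8]
width: 0.0003
```

Call:
{"api": "apply_moves", "payload": {"deltas": [{"translation": [0.004, -0.0085, -0.003], "turn": [0, 0, 0], "hand": 0}, {"translation": [0.004, -0.006, -0.001], "turn": [0, 0, 0], "hand": 0}, {"translation": [0.003, -0.004, 0], "turn": [0, 0, 0], "hand": 0}]}}

```text
time: 3.3
ee_pos: [0.5759, 0.0875, 0.2001]
eef_rot: [0.129, 0.992, 0.006, 0.005]
ft_force: [-1.3, 4.4, -0.2]
width: 0.0005
```

Run:
```python
from h import *
s=readout.read_state();print(s['ee_pos'],s['ft_force'],s['eef_rot'])
P=np.array([.626,.128])
for th in range(225,285,5):
    r=np.radians(th);t=np.array([-np.sin(r),np.cos(r)]);b=np.radians(74)
    off=.004+.015*abs(t@[np.cos(b),np.sin(b)])+.0095*abs(t@[-np.sin(b),np.cos(b)])
    print(th,(P+.062*np.array([np.cos(r),np.sin(r)])-off*t).round(4),round(off,4))
```

```text
[0.57588697 0.0874977  0.2000502 ] [-1.29931869  4.41379833 -0.20338094] [0.12875954 0.99164604 0.0062235  0.0045139 ]
225 [0.5683 0.098 ] 0.0196
230 [0.5718 0.0926] 0.0188
235 [0.5758 0.0875] 0.0179
240 [0.5804 0.0827] 0.0168
245 [0.5855 0.0785] 0.0157
250 [0.5911 0.0747] 0.0145
255 [0.5967 0.0717] 0.0138
260 [0.6004 0.0695] 0.015
265 [0.6045 0.0676] 0.0162
270 [0.6087 0.066 ] 0.0173
275 [0.6132 0.0646] 0.0182
280 [0.6179 0.0636] 0.0191
```

Call:
{"api": "apply_moves", "payload": {"deltas": [{"translation": [0.0032, -0.003, -0.0005], "turn": [0, 0, 0], "hand": 0}, {"translation": [0.0032, -0.003, -0.0005], "turn": [0, 0, 0], "hand": 0}]}}

```text
time: 3.5
ee_pos: [0.5824, 0.0811, 0.1991]
eef_rot: [0.129, 0.992, 0.006, 0.004]
ft_force: [-2.8, 3.7, 1.3]
width: 0.0004
```

Call:
{"api": "apply_moves", "payload": {"deltas": [{"translation": [0.0025, -0.0018, 0], "turn": [0, 0, 0], "hand": 0}, {"translation": [0.0025, -0.0018, 0], "turn": [0, 0, 0], "hand": 0}]}}

```text
time: 3.7
ee_pos: [0.5876, 0.0772, 0.1988]
eef_rot: [0.129, 0.992, 0.006, 0.004]
ft_force: [-2.3, 3.6, 1.6]
width: 0.0003
```

Call:
{"api": "apply_moves", "payload": {"deltas": [{"translation": [0.002, -0.001, 0], "turn": [0, 0, 0], "hand": 0}, {"translation": [0.002, -0.001, 0], "turn": [0, 0, 0], "hand": 0}]}}

```text
time: 3.9
ee_pos: [0.5918, 0.075, 0.1986]
eef_rot: [0.129, 0.992, 0.006, 0.003]
ft_force: [-2.4, 2.7, 2.0]
width: 0.0005
```

Call:
{"api": "apply_moves", "payload": {"deltas": [{"translation": [0.0018, -0.0008, 0], "turn": [0, 0, 0], "hand": 0}]}}

```text
time: 4.0
ee_pos: [0.5937, 0.0741, 0.1986]
eef_rot: [0.129, 0.992, 0.006, 0.003]
ft_force: [-2.8, 3.2, 1.7]
width: 0.0001
```

Call:
{"api": "apply_moves", "payload": {"deltas": [{"translation": [0.0015, -0.0006, 0], "turn": [0, 0, 0], "hand": 0}, {"translation": [0.0015, -0.0006, 0], "turn": [0, 0, 0], "hand": 0}]}}

```text
time: 4.2
ee_pos: [0.5968, 0.0728, 0.1985]
eef_rot: [0.129, 0.992, 0.006, 0.003]
ft_force: [-3.0, 3.0, 0.5]
width: 0.0004
```

Call:
{"api": "apply_moves", "payload": {"deltas": [{"translation": [0.0015, -0.0006, 0], "turn": [0, 0, 0], "hand": 0}]}}

```text
time: 4.3
ee_pos: [0.5983, 0.0722, 0.1985]
eef_rot: [0.129, 0.992, 0.006, 0.003]
ft_force: [-2.7, 4.8, 1.8]
width: 0.0005
```

Call:
{"api": "apply_moves", "payload": {"deltas": [{"translation": [0.0015, -0.0004, 0], "turn": [0, 0, 0], "hand": 0}, {"translation": [0.0015, -0.0004, 0], "turn": [0, 0, 0], "hand": 0}]}}

```text
time: 4.5
ee_pos: [0.6005, 0.0715, 0.1983]
eef_rot: [0.128, 0.992, 0.006, 0.002]
ft_force: [-7.6, 3.5, 4.0]
width: 0.0003
```

Call:
{"api": "apply_moves", "payload": {"deltas": [{"translation": [0.0015, -0.0003, 0], "turn": [0, 0, 0], "hand": 0}]}}

```text
time: 4.6
ee_pos: [0.6012, 0.0713, 0.1983]
eef_rot: [0.128, 0.992, 0.006, 0.0]
ft_force: [-9.5, 2.2, 5.9]
width: 0.0005
```

Call:
{"api": "apply_moves", "payload": {"deltas": [{"translation": [0.0015, -0.0003, 0], "turn": [0, 0, 0], "hand": 0}]}}

```text
time: 4.7
ee_pos: [0.6017, 0.0712, 0.1983]
eef_rot: [0.128, 0.992, 0.006, -0.001]
ft_force: [-9.3, 3.0, 6.1]
width: 0.0005
```

Call:
{"api": "apply_moves", "payload": {"deltas": [{"translation": [0.002, -0.0004, 0], "turn": [0, 0, 0], "hand": 0}]}}

```text
time: 4.8
ee_pos: [0.6024, 0.071, 0.1983]
eef_rot: [0.128, 0.992, 0.005, -0.002]
ft_force: [-10.8, 3.5, 8.0]
width: 0.0006
```

Call:
{"api": "apply_moves", "payload": {"deltas": [{"translation": [0.0025, -0.0004, 0], "turn": [0, 0, 0], "hand": 0}]}}

```text
time: 4.9
ee_pos: [0.6033, 0.0708, 0.1983]
eef_rot: [0.128, 0.992, 0.005, -0.005]
ft_force: [-14.9, 3.4, 8.4]
width: 0.0005
```

Call:
{"api": "apply_moves", "payload": {"deltas": [{"translation": [0.0012, -0.0002, 0], "turn": [0, 0, 0], "hand": 0}]}}

```text
time: 5.0
ee_pos: [0.6031, 0.0708, 0.1983]
eef_rot: [0.127, 0.992, 0.005, -0.006]
ft_force: [-10.4, 2.7, 7.8]
width: 0.0005
```

Call:
{"api": "apply_moves", "payload": {"deltas": [{"translation": [0.0022, -0.0003, 0], "turn": [0, 0, 0], "hand": 0}]}}

```text
time: 5.1
ee_pos: [0.6036, 0.0708, 0.1984]
eef_rot: [0.127, 0.992, 0.005, -0.008]
ft_force: [-15.3, 3.4, 8.8]
width: 0.0006
```

Call:
{"api": "apply_moves", "payload": {"deltas": [{"translation": [0.002, -0.0003, 0], "turn": [0, 0, 0], "hand": 0}]}}

```text
time: 5.2
ee_pos: [0.6037, 0.0707, 0.1984]
eef_rot: [0.127, 0.992, 0.005, -0.011]
ft_force: [-14.8, 2.7, 8.7]
width: 0.0006
```

Call:
{"api": "apply_moves", "payload": {"deltas": [{"translation": [0.0017, -0.0003, 0], "turn": [0, 0, 0], "hand": 0}, {"translation": [0.0017, -0.0003, 0], "turn": [0, 0, 0], "hand": 0}]}}

```text
time: 5.4
ee_pos: [0.6036, 0.0707, 0.1985]
eef_rot: [0.126, 0.992, 0.005, -0.015]
ft_force: [-13.9, 3.3, 7.6]
width: 0.0006
```

Call:
{"api": "apply_moves", "payload": {"deltas": [{"translation": [0.0016, -0.0003, 0], "turn": [0, 0, 0], "hand": 0}, {"translation": [0.0016, -0.0003, 0], "turn": [0, 0, 0], "hand": 0}]}}

```text
time: 5.6
ee_pos: [0.6036, 0.0707, 0.1987]
eef_rot: [0.126, 0.992, 0.005, -0.019]
ft_force: [-12.7, 2.7, 7.7]
width: 0.0003
```

Call:
{"api": "apply_moves", "payload": {"deltas": [{"translation": [-0.01, 0.001, 0], "turn": [0, 0, 0], "hand": 0}, {"translation": [-0.03, 0, 0.0], "turn": [0, 0, 0], "hand": 0}, {"translation": [-0.02, -0.02, 0.04], "turn": [0, 0, 0], "hand": 0.05}, {"translation": [-0.02, -0.04, 0.02], "turn": [0, 0, 0], "hand": 0.05}, {"translation": [-0.02, -0.04, 0.02], "turn": [0, 0, 0], "hand": 0.05}]}}

```text
time: 6.1
ee_pos: [0.5, -0.0297, 0.276]
eef_rot: [0.123, 0.992, 0.001, -0.02]
ft_force: [1.9, -0.2, 0.2]
width: 0.0171
```

Run:
```python
from h import *
from scipy.spatial.transform import Rotation as R
s=readout.read_state();print(s['ee_pos'],R.from_quat(s['eef_rot']).as_matrix().round(3))
a=save('top','top2');b=save('side','side2');w=save('wrist','w2')
A=cv2.resize(a[90:250,170:340],(400,376));B=cv2.resize(w,(400,300));B=np.vstack([B,np.zeros((76,400,3),np.uint8)])
show(np.hstack([A,B]),'v2')
```

```text
[ 0.49995135 -0.02966299  0.27603508] [[-0.969  0.244 -0.04 ]
 [ 0.244  0.97   0.008]
 [ 0.04  -0.002 -0.999]]
```

View pics/v2.png

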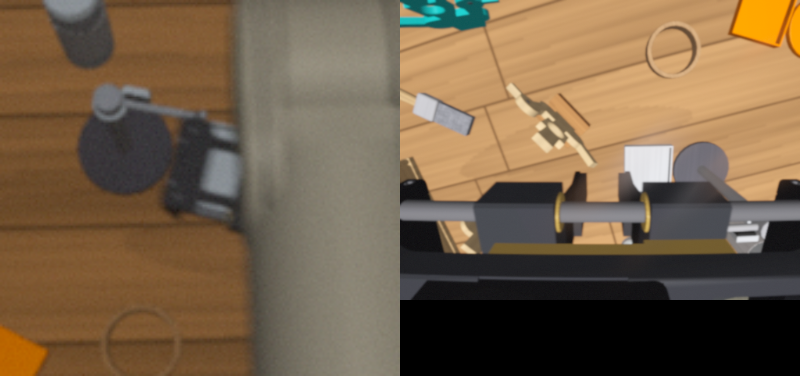

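The hook now lies along about 260° with its rod against the lug: in the left crop the hub is at (110,100) and the tip at (205,117). The wrist view has the duck at (545,125). Next I measure the duck's yaw and tab.

Run:
```python
from h import *
c=load('top0');s=load('side0');w=load('w2')
g=lambda x,y:[190+x/3,115+y/3]
gs=lambda x,y:[195+(x-465)/2.9,120+y/3]
wv=lambda x,y:[(x-400)*1.28,y*1.28]
A=plane(c,[g(315,262),g(358,335)],.032);d=A[0]-A[1];print('block edge top',A.round(4),np.degrees(np.arctan2(d[1],d[0])))
A=plane(s,[gs(680,190),gs(757,158)],.0);d=A[1]-A[0];print('block side foot',A.round(4),np.degrees(np.arctan2(d[1],d[0])))
A=plane(w,[wv(559,95),wv(590,126)],.032);d=A[0]-A[1];print('block wrist',A.round(4),np.degrees(np.arctan2(d[1],d[0])))
# tail and beak by triangulation
t=tri(c,g(320,190),s,gs(633,126));b=tri(c,g(429,356),s,gs(817,57))
d=b[0]-t[0];print('tail',t,'beak',b,np.degrees(np.arctan2(d[1],d[0])),np.linalg.norm(d))
k=tri(c,g(372,242),s,gs(697,25)) ; k2=tri(c,g(394,273),s,gs(725,22));print('tabtop',k,k2)
# hook tip/hub from top2 (z=.21)
c2=load('top2');f=lambda x,y:[170+x/2.353,90+y/2.35]
H=plane(c2,[f(110,98)],.21);T=plane(c2,[f(203,116)],.212);d=(T-H)[0];print('hub',H,'tip',T,np.degrees(np.arctan2(d[1],d[0])),np.linalg.norm(d))
h=lambda x,y:[x/1.5,y/1.5]
```

```text
block edge top [[ 0.4854 -0.0589  0.032 ]
 [ 0.4213 -0.0937  0.032 ]] 28.495545886068495
block side foot [[ 0.4924 -0.0612 -0.    ]
 [ 0.4166 -0.1067  0.    ]] -149.07298040717853
block wrist [[ 0.4234 -0.0907  0.032 ]
 [ 0.4883 -0.0539  0.032 ]] -150.4007281860831
tail (array([ 0.53854709, -0.06025163,  0.0877048 ]), np.float64(0.00033281375155932524)) beak (array([ 0.38292083, -0.13597302,  0.11508942]), np.float64(0.031114950691396248)) -154.0543377605459 0.17522322433162402
tabtop (array([ 0.48172794, -0.08849739,  0.1872834 ]), np.float64(0.0023023914811720666)) (array([ 0.45795758, -0.10520757,  0.17720015]), np.float64(0.00020774444600100018))
hub [[0.62690552 0.12630288 0.21      ]] tip [[0.60660841 0.03817363 0.212     ]] -102.96967480735354 0.09045848548084004
```

Call:
{"api": "apply_moves", "payload": {"deltas": [{"translation": [-0.006, -0.015, 0], "turn": [-0.008, -0.04, 0.13], "hand": 0.05}, {"translation": [-0.006, -0.015, 0], "turn": [0, 0, 0.14], "hand": 0.05}, {"translation": [-0.006, -0.015, 0], "turn": [0, 0, 0.14], "hand": 0.05}, {"translation": [-0.006, -0.015, 0], "turn": [0, 0, 0.14], "hand": 0.05}, {"translation": [-0.005, -0.007, 0], "turn": [0, 0, 0.14], "hand": 0.05}]}}

```text
time: 6.75
ee_pos: [0.472, -0.0992, 0.2751]
eef_rot: [-0.23, 0.973, -0.001, 0.003]
ft_force: [0.2, 0.8, -0.7]
width: 0.0497
```

Call:
{"api": "apply_moves", "payload": {"deltas": [{"translation": [0, 0, -0.02], "turn": [0, 0, 0.08], "hand": 0.05}, {"translation": [0, 0, 0], "turn": [0, 0, 0], "hand": 0.05}]}}

```text
time: 6.95
ee_pos: [0.4718, -0.1001, 0.2539]
eef_rot: [-0.271, 0.963, -0.002, 0.004]
ft_force: [-0.8, 1.0, -0.1]
width: 0.0499
```

Run:
```python
from h import *
from scipy.spatial.transform import Rotation as R
s=readout.read_state();M=R.from_quat(s['eef_rot']).as_matrix();print(s['ee_pos'],M.round(3),np.degrees(np.arctan2(M[1,1],M[0,1])),s['width'])
w=save('wrist','w3');show(w,'w3',s=1.5)
```

```text
[ 0.47177131 -0.10008143  0.25387222] [[-0.853 -0.522  0.008]
 [-0.522  0.853 -0.001]
 [-0.006 -0.005 -1.   ]] 121.46873390430963 0.04993201711279125
```

View pics/w3.png

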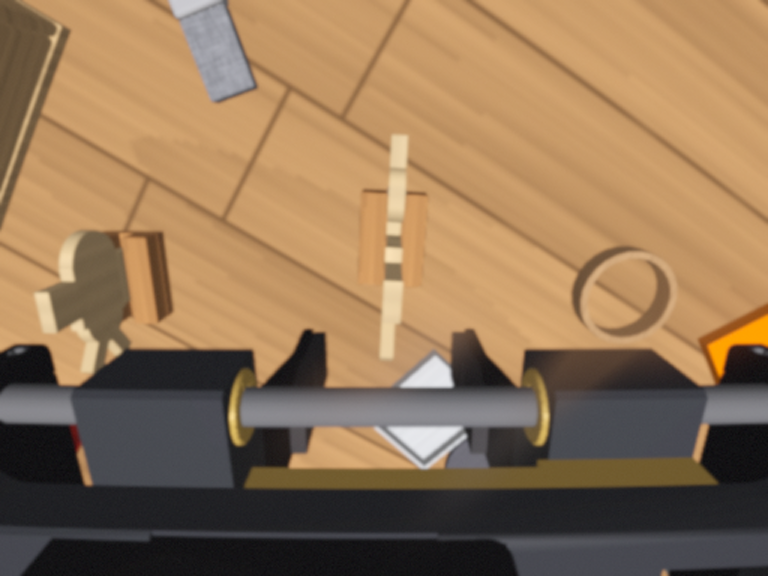

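The wrist view shows the duck edge-on from (399,140) to (387,355), between the block corners at (362,190), (427,192), (423,286) and (358,284). The fingers sit symmetrically on either side in line with it.

Run:
```python
from h import *
w=load('w3');q=lambda *p:np.array(p)/1.5
A=plane(w,[q(362,190),q(427,192),q(423,286),q(358,284)],.032);print(A.round(4),A.mean(0))
for i,j in((0,3),(1,2)):
    d=A[j]-A[i];print(np.degrees(np.arctan2(d[1],d[0])),np.linalg.norm(d))
im=w['im'];hsv=cv2.cvtColor(im,cv2.COLOR_RGB2HSV);
m=cv2.inRange(hsv[85:240,225:300],(12,20,150),(30,125,255)) 
for r in range(0,155,10): 
    x=np.where(m[r])[0]; print(85+r,(x.min()+225,x.max()+225,len(x)) if len(x) else None, hsv[85+r,262].tolist())
e=np.array(calibration('wrist')['extrinsics']);print('cam',-e[:3,:3].T@e[:3,3]);print(proj(w,[[.470,-.097,.178],[.460,-.103,.178],[.480,-.091,.178],[.4718,-.1001,.16]])*1.5)
```

```text
[[ 0.4446 -0.1427  0.032 ]
 [ 0.4178 -0.0959  0.032 ]
 [ 0.4883 -0.0545  0.032 ]
 [ 0.5167 -0.1043  0.032 ]] [ 0.46685239 -0.09934084  0.032     ]
28.018062629634976 0.08174358334961848
30.430686234087176 0.08177076964357659
85 (np.int64(225), np.int64(299), 65) [16, 122, 197]
95 (np.int64(225), np.int64(299), 65) [19, 73, 229]
105 (np.int64(225), np.int64(299), 73) [19, 73, 232]
115 (np.int64(225), np.int64(299), 66) [19, 79, 213]
125 (np.int64(225), np.int64(295), 63) [19, 71, 234]
135 (np.int64(225), np.int64(299), 43) [19, 71, 239]
145 (np.int64(225), np.int64(299), 42) [18, 82, 199]
155 (np.int64(225), np.int64(299), 42) [19, 72, 231]
165 (np.int64(225), np.int64(299), 43) [19, 77, 213]
175 (np.int64(225), np.int64(299), 43) [18, 84, 186]
185 (np.int64(225), np.int64(299), 34) [17, 92, 138]
195 (np.int64(225), np.int64(299), 67) [19, 71, 234]
205 (np.int64(225), np.int64(299), 66) [19, 71, 236]
215 (np.int64(225), np.int64(299), 75) [18, 78, 228]
225 (np.int64(225), np.int64(299), 75) [18, 88, 220]
235 (np.int64(225), np.int64(299), 70) [17, 92, 214]
cam [ 0.4029326  -0.14062561  0.40450293]
[[394.21141169 301.21446019]
 [394.48966718 280.58422721]
 [393.94014961 321.25261529]
 [387.78141342 290.62525147]]
```

Call:
{"api": "apply_moves", "payload": {"deltas": [{"translation": [-0.0023, 0.0023, -0.03], "turn": [0.003, -0.005, -0.04], "hand": 0.05}, {"translation": [0, 0, -0.03], "turn": [0, 0, 0], "hand": 0.05}, {"translation": [0, 0, -0.022], "turn": [0, 0, 0], "hand": 0.05}, {"translation": [0, 0, -0.01], "turn": [0, 0, 0], "hand": 0.05}]}}

```text
time: 7.4
ee_pos: [0.4735, -0.0965, 0.1647]
eef_rot: [-0.245, 0.969, -0.003, 0.011]
ft_force: [0.7, -0.0, 0.2]
width: 0.0498
```

Call:
{"api": "apply_moves", "payload": {"deltas": [{"translation": [-0.003, -0.001, -0.005], "turn": [0, 0.023, 0.012], "hand": 0.05}, {"translation": [0, 0, -0.001], "turn": [0, 0, 0], "hand": 0.03}, {"translation": [0, 0, 0], "turn": [0, 0, 0], "hand": 0.03}]}}

```text
time: 7.7
ee_pos: [0.4713, -0.0972, 0.1596]
eef_rot: [-0.251, 0.968, -0.0, -0.001]
ft_force: [0.3, -0.0, 0.8]
width: 0.0412
```

Call:
{"api": "apply_moves", "payload": {"deltas": [{"translation": [0, 0, 0], "turn": [0, 0, 0], "hand": 0.0}, {"translation": [0, 0, 0], "turn": [0, 0, 0], "hand": 0.0}, {"translation": [0, 0, 0], "turn": [0, 0, 0], "hand": 0.0}], "newtons": 25}}

```text
time: 8.0
ee_pos: [0.4727, -0.0972, 0.1616]
eef_rot: [-0.251, 0.968, -0.0, 0.0]
ft_force: [0.6, 0.3, 0.5]
width: 0.0179
```

Call:
{"api": "apply_moves", "payload": {"deltas": [{"translation": [-0.001, 0, -0.003], "turn": [0, 0, 0], "hand": 0.0}, {"translation": [0, 0, -0.001], "turn": [0, 0, 0], "hand": 0.0}, {"translation": [0, 0, 0], "turn": [0, 0, 0], "hand": 0.0}]}}

```text
time: 8.3
ee_pos: [0.4728, -0.0977, 0.1593]
eef_rot: [-0.25, 0.968, -0.001, 0.002]
ft_force: [-1.4, -0.2, -1.3]
width: 0.0097
```

Call:
{"api": "apply_moves", "payload": {"deltas": [{"translation": [0, 0, 0.01], "turn": [0, 0, 0], "hand": 0.0}, {"translation": [0, 0, 0.015], "turn": [0, 0, 0], "hand": 0.0}, {"translation": [0, 0, 0.025], "turn": [0, 0, 0], "hand": 0.0}, {"translation": [0, 0, 0.025], "turn": [0, 0, 0], "hand": 0.0}, {"translation": [0, 0, 0.02], "turn": [0, 0, 0], "hand": 0.0}]}}

```text
time: 8.8
ee_pos: [0.4697, -0.0977, 0.2562]
eef_rot: [-0.25, 0.968, -0.0, -0.001]
ft_force: [0.5, 0.6, -1.0]
width: 0.0107
```

Call:
{"api": "apply_moves", "payload": {"deltas": [{"translation": [0.02, 0.012, 0.006], "turn": [0, 0, -0.12], "hand": 0.0}, {"translation": [0.021, 0.013, 0.004], "turn": [0, 0, -0.12], "hand": 0.0}, {"translation": [0.021, 0.013, 0], "turn": [0, 0, -0.12], "hand": 0.0}, {"translation": [0.021, 0.013, 0], "turn": [0, 0, -0.12], "hand": 0.0}, {"translation": [0.021, 0.013, 0], "turn": [0, 0, -0.12], "hand": 0.0}]}}

```text
time: 9.3
ee_pos: [0.5762, -0.0342, 0.2738]
eef_rot: [0.06, 0.998, 0.0, 0.003]
ft_force: [0.5, 0.8, -1.9]
width: 0.0098
```

Call:
{"api": "apply_moves", "payload": {"deltas": [{"translation": [0.013, 0.01, 0], "turn": [0, 0, -0.1], "hand": 0.0}, {"translation": [0, 0, 0], "turn": [0, 0, 0], "hand": 0.0}]}}

```text
time: 9.5
ee_pos: [0.5911, -0.0208, 0.2736]
eef_rot: [0.112, 0.994, -0.0, 0.002]
ft_force: [-0.4, -0.5, -0.7]
width: 0.0101
```

Run:
```python
from h import *
from scipy.spatial.transform import Rotation as R
s=readout.read_state();M=R.from_quat(s['eef_rot']).as_matrix();print(s['ee_pos'],M.round(3),np.degrees(np.arctan2(M[1,1],M[0,1])),s['width'])
w=save('wrist','w4');b=save('side','side4')
show(np.hstack([cv2.resize(w,(400,300)),cv2.resize(b[130:280,140:340],(400,300),interpolation=cv2.INTER_CUBIC)]),'v4')
c=load('side4');print((proj(c,[[.6269,.127,.21],[.626-.2*.062,.128-.98*.062,.2]])-[140,130])*2+[400,0])
```

```text
[ 0.59107819 -0.02075375  0.27362634] [[-0.975  0.222  0.004]
 [ 0.222  0.975 -0.001]
 [-0.005 -0.    -1.   ]] 77.1589731391374 0.010114846368695252
[[534.60374421 108.7796792 ]
 [553.56507153  75.49607612]]
```

View pics/v4.png

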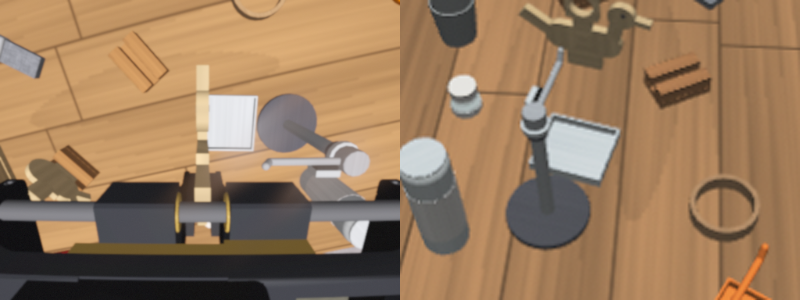

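The wrist view (left) shows the duck gripped upright, with the rod running from the hub (350,160) to the tip (266,163). The side view (right) shows the rod free, its tip at (560,52). Next is a closer measurement of the rod and the hole.

Run:
```python
from h import *
w=load('w4');c=load('side4')
show(np.hstack([cv2.resize(c['im'][90:190,180:280],(400,400),interpolation=cv2.INTER_CUBIC),cv2.resize(w['im'][180:240,325:425],(400,240),interpolation=cv2.INTER_CUBIC).repeat(1,0)[:240] if 0 else np.vstack([cv2.resize(w['im'][180:280,325:475],(400,267),interpolation=cv2.INTER_CUBIC),np.zeros((133,400,3),np.uint8)])]),'v5')
```

```text
(no output)
```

View pics/v5.png

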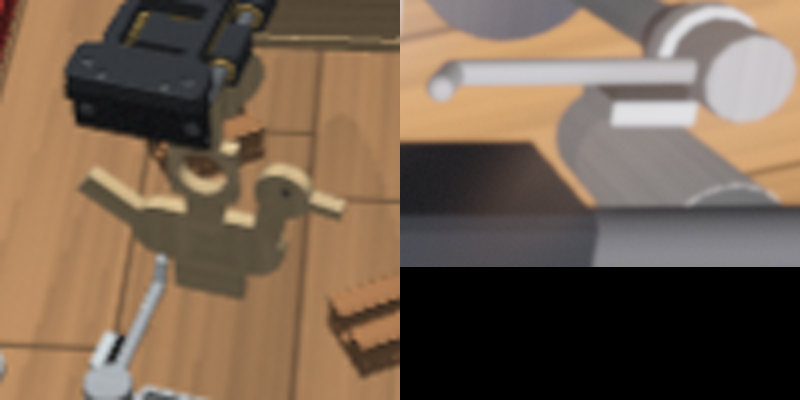

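Run:
```python
from h import *
w=load('w4');c=load('side4')
f=lambda x,y:[325+(x-400)/2.667,180+y/2.667]; g=lambda x,y:[180+x/4,90+y/4]
A=plane(w,[f(470,74),f(580,72),f(685,71)],.2);d=A[0]-A[2];print(A.round(4),np.degrees(np.arctan2(d[1],d[0]))%360)
print('hub',plane(w,[f(748,78)],.21),'tip',tri(w,f(441,84),c,g(161,262)), 'tip.216',plane(w,[f(441,86)],.215),plane(c,[g(161,260)],.215))
B=plane(c,[g(127,362),g(157,290)],.2);d=B[1]-B[0];print('side rod',B.round(4),np.degrees(np.arctan2(d[1],d[0]))%360,'hub side',plane(c,[g(108,380)],.21))
T=np.array([.5911,-.0208,.2736-.0423]);print('hole pred',(proj(c,[T])-[180,90])*4)
# hole in duck plane (normal = jaw axis)
n=np.array([.222,.975,0]);o,dd=ray(c,[g(204,172)]);print('hole',o+dd[0]*((T-o)@n/(dd[0]@n)),T)
# ring edges on duck plane
for p in [(168,180),(240,185),(205,190),(92,170),(343,208)]:
    o,dd=ray(c,[g(*p)]);X=o+dd[0]*((T+n*.005-o)@n/(dd[0]@n));print(p,((X-T)@[-.975,.222,0]).round(4),(X-T)[2].round(4))
```

```text
[[0.6125 0.0517 0.2   ]
 [0.6194 0.0848 0.2   ]
 [0.6265 0.1169 0.2   ]] 257.8452470006835
hub [[0.62798885 0.13014165 0.21      ]] tip (array([0.60780311, 0.03991569, 0.2129877 ]), np.float64(5.611397975885029e-05)) tip.216 [[0.60752956 0.03941754 0.215     ]] [[0.60760912 0.04023679 0.215     ]]
side rod [[0.6204 0.1067 0.2   ]
 [0.6098 0.0504 0.2   ]] 259.3837704928618 hub side [[0.62733415 0.12879415 0.21      ]]
hole pred [[198.25663908 168.90673475]]
hole [ 0.58763288 -0.02001056  0.22969708] [ 0.5911 -0.0208  0.2313]
(168, 180) -0.0181 -0.0093
(240, 185) 0.0278 -0.0013
(205, 190) 0.0054 -0.0114
(92, 170) -0.0677 -0.0139
(343, 208) 0.0915 -0.003
```

Call:
{"api": "apply_moves", "payload": {"deltas": [{"translation": [0.0084, -0.0017, -0.012], "turn": [0, 0.004, 0.02], "hand": 0.0}, {"translation": [0, 0, -0.012], "turn": [0, 0, 0], "hand": 0.0}, {"translation": [0, 0, 0], "turn": [0, 0, 0], "hand": 0.0}]}}

```text
time: 9.9
ee_pos: [0.5964, -0.0274, 0.2502]
eef_rot: [0.099, 0.995, -0.001, 0.001]
ft_force: [0.4, -0.2, -1.0]
width: 0.0097
```

```bash
cat > rel.py <<'E'
from h import *
from scipy.spatial.transform import Rotation as R
s=readout.read_state();M=R.from_quat(s['eef_rot']).as_matrix()
u=np.array([-.203,-.979]);t=np.array([.979,-.203]);y=M[:,1]
h=s['ee_pos']-.0425*-M[:,2]+.0035*np.array([-y[1],y[0],0]);d=h[:2]-[.6273,.129]
print('hole',h.round(4),'s',d@u,'lat',d@t,'dz',h[2]-.2,'yaw',np.degrees(np.arctan2(y[1],y[0])),'toolz',M[:,2].round(3),s['ft_force'].round(1),s['width'],s['time'])
E
python3 rel.py
python3 - <<'E'
from h import *
c={}
b=save('side','side5');c=load('side5')
q=np.load('pics/side5.npz')
show(b,'v6',(190,90,290,165),6)
E
```

```text
hole [ 0.593  -0.0267  0.2077] s 0.15941308521705172 lat -0.0019336679151744265 dz 0.007714531619308795 yaw 78.60137430767354 toolz [ 0.001 -0.001 -1.   ] [ 0.4 -0.2 -1. ] 0.009713684847549621 9.9
```

View pics/v6.png

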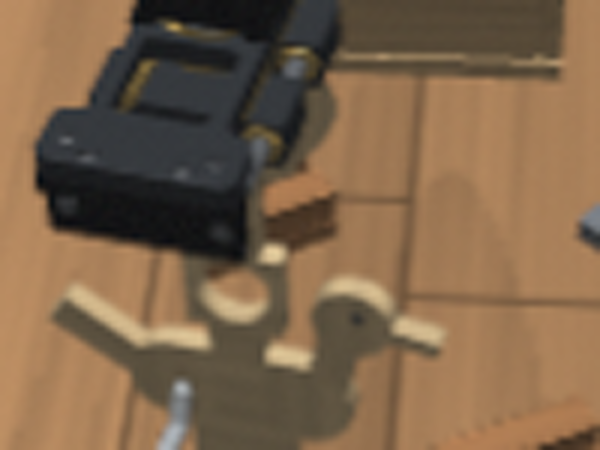

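The side view shows the tab's hole clear of the fingers: its near face spans x 203–270 with the bottom rim at about y 322. The hook tip is at (181,385). I compute the remaining offset from these.

Run:
```python
from h import *
c=load('side5');g=lambda x,y:[190+x/6,90+y/6]
T=np.array([.5964,-.0274,.2502]);n=np.array([.198,.98,0]);t=np.array([.979,-.203,0])
for p in [(203,290),(270,290),(236,322),(190,305),(287,305)]:
    o,d=ray(c,[g(*p)]);X=o+d[0]*((T+n*.005-o)@n/(d[0]@n));print(p,'lat',((X-[.6273,.129,0])@t).round(4),'z',X[2].round(4))
print('tip',plane(c,[g(181,384)],.215))
```

```text
(203, 290) lat 0.011 z 0.2068
(270, 290) lat -0.0178 z 0.2138
(236, 322) lat -0.0023 z 0.1918
(190, 305) lat 0.0173 z 0.1967
(287, 305) lat -0.0248 z 0.2071
tip [[0.60817656 0.03702029 0.215     ]]
```

Call:
{"api": "apply_moves", "payload": {"deltas": [{"translation": [0.006, 0.014, -0.001], "turn": [0, 0, 0], "hand": 0.0}, {"translation": [0.003, 0.0147, 0], "turn": [0, 0, 0], "hand": 0.0}, {"translation": [0.002, 0.0098, 0], "turn": [0, 0, 0], "hand": 0.0}]}}

```text
time: 10.25
ee_pos: [0.608, 0.0124, 0.2519]
eef_rot: [0.101, 0.995, 0.0, 0.002]
ft_force: [-0.3, -0.4, -1.1]
width: 0.0101
```

```bash
python3 rel.py
```

```text
hole [0.6047 0.0131 0.2094] s 0.1180726130794641 lat 0.0014363501320848024 dz 0.0094172012943059 yaw 78.44843935626886 toolz [ 0.004 -0.    -1.   ] [-0.3 -0.4 -1.1] 0.010135288532958774 10.25
```

Call:
{"api": "apply_moves", "payload": {"deltas": [{"translation": [0.001, 0.006, -0.004], "turn": [0, 0, 0], "hand": 0.0}, {"translation": [0.0016, 0.0085, -0.001], "turn": [0, 0, 0], "hand": 0.0}, {"translation": [0.0017, 0.0085, 0], "turn": [0, 0, 0], "hand": 0.0}]}}

```text
time: 10.55
ee_pos: [0.6128, 0.0396, 0.2467]
eef_rot: [0.099, 0.995, 0.0, 0.002]
ft_force: [-0.5, -0.7, -0.1]
width: 0.0098
```

```bash
python3 rel.py
```

```text
hole [0.6096 0.0403 0.2042] s 0.09046473134468816 lat 0.0006527496494915404 dz 0.0042363042150308505 yaw 78.62394178633234 toolz [ 0.004  0.    -1.   ] [-0.5 -0.7 -0.1] 0.00981174052577912 10.55
```

Call:
{"api": "apply_moves", "payload": {"deltas": [{"translation": [0.0017, 0.0085, 0.001], "turn": [0, 0, 0], "hand": 0.0}, {"translation": [0.0017, 0.0085, 0], "turn": [0, 0, 0], "hand": 0.0}, {"translation": [0.0012, 0.006, 0], "turn": [0, 0, 0], "hand": 0.0}]}}

```text
time: 10.85
ee_pos: [0.6178, 0.0653, 0.2477]
eef_rot: [0.099, 0.995, 0.0, 0.002]
ft_force: [-0.2, 1.0, -1.6]
width: 0.0097
```

```bash
python3 rel.py
```

```text
hole [0.6145 0.066  0.2052] s 0.06429093940649948 lat 0.000260413602533355 dz 0.005221485465055881 yaw 78.66535323667806 toolz [ 0.004  0.    -1.   ] [-0.2  1.  -1.6] 0.009707489229888849 10.85
```

Call:
{"api": "apply_moves", "payload": {"deltas": [{"translation": [0.0008, 0.004, -0.005], "turn": [0, 0, 0], "hand": 0.0}, {"translation": [0, 0, -0.005], "turn": [0, 0, 0], "hand": 0.0}, {"translation": [0, 0, -0.003], "turn": [0, 0, 0], "hand": 0.0}]}}

```text
time: 11.15
ee_pos: [0.6189, 0.0704, 0.2339]
eef_rot: [0.098, 0.995, 0.0, 0.002]
ft_force: [-0.0, -0.1, 0.4]
width: 0.0097
```

```bash
python3 rel.py
```

```text
hole [0.6157 0.0711 0.1914] s 0.05903341705347482 lat 0.0003693663492105174 dz -0.008630637377437161 yaw 78.71160577609018 toolz [ 0.005  0.    -1.   ] [-0.  -0.1  0.4] 0.009749921320257052 11.15
```

Call:
{"api": "apply_moves", "payload": {"deltas": [{"translation": [0, 0, -0.002], "turn": [0, 0, 0], "hand": 0.0}, {"translation": [0, 0, -0.001], "turn": [0, 0, 0], "hand": 0.0}]}}

```text
time: 11.35
ee_pos: [0.6189, 0.0699, 0.2308]
eef_rot: [0.099, 0.995, 0.0, 0.002]
ft_force: [-2.8, 1.2, 9.8]
width: 0.0099
```

```bash
python3 rel.py
python3 - <<'E'
from h import *
b=save('side','side6');show(b,'v7',(180,90,280,190),5)
E
```

```text
hole [0.6156 0.0706 0.1883] s 0.05953365768047116 lat 0.0004272052834586756 dz -0.011700971099542767 yaw 78.66190460291335 toolz [ 0.005  0.    -1.   ] [-2.8  1.2  9.8] 0.009864877833126024 11.35
```

View pics/v7.png

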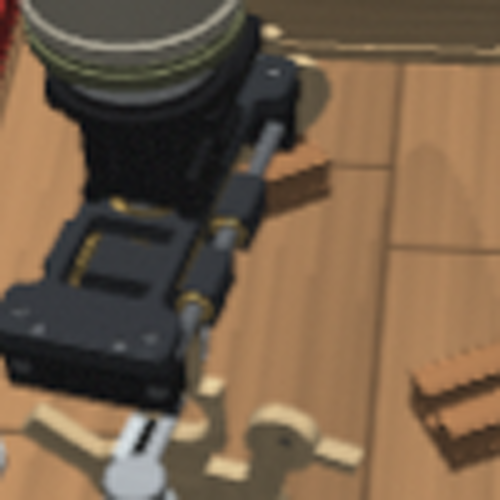

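The rod is through the hole and carrying about 10 N, so the ring's upper edge is bearing on it. I ease up slightly, open a little and lift straight off.

Call:
{"api": "apply_moves", "payload": {"deltas": [{"translation": [0, 0, 0.001], "turn": [0, 0, 0], "hand": 0.0}, {"translation": [0, 0, 0], "turn": [0, 0, 0], "hand": 0.018}, {"translation": [0, 0, 0], "turn": [0, 0, 0], "hand": 0.02}, {"translation": [0, 0, 0], "turn": [0, 0, 0], "hand": 0.02}]}}

```text
time: 11.8
ee_pos: [0.619, 0.0687, 0.2324]
eef_rot: [0.1, 0.995, 0.0, 0.003]
ft_force: [0.2, 0.2, 0.3]
width: 0.0189
```

```bash
python3 rel.py
```

```text
hole [0.6159 0.0694 0.1899] s 0.06065324150834811 lat 0.000892948402355064 dz -0.01007960584129286 yaw 78.57323942928323 toolz [ 0.006  0.    -1.   ] [0.2 0.2 0.3] 0.01894782238981079 11.8
```

Call:
{"api": "apply_moves", "payload": {"deltas": [{"translation": [0, 0, 0.006], "turn": [0, 0, 0], "hand": 0.02}, {"translation": [0, 0, 0.01], "turn": [0, 0, 0], "hand": 0.03}, {"translation": [0, 0, 0.015], "turn": [0, 0, 0], "hand": 0.04}, {"translation": [0, 0, 0.03], "turn": [0, 0, 0], "hand": 0.04}, {"translation": [0, 0, 0.04], "turn": [0, 0, 0], "hand": 0.04}]}}

```text
time: 12.3
ee_pos: [0.6167, 0.0685, 0.3337]
eef_rot: [0.1, 0.995, -0.001, -0.001]
ft_force: [1.1, -0.4, 0.7]
width: 0.0386
```

Call:
{"api": "apply_moves", "payload": {"deltas": [{"translation": [-0.02, -0.02, 0.03], "turn": [0, 0, 0], "hand": 0.04}, {"translation": [-0.04, -0.03, 0], "turn": [0, 0, 0], "hand": 0.04}, {"translation": [-0.04, -0.03, 0], "turn": [0, 0, 0], "hand": 0.04}, {"translation": [-0.03, -0.02, 0], "turn": [0, 0, 0], "hand": 0.04}, {"translation": [0, 0, 0], "turn": [0, 0, 0], "hand": 0.04}]}}

```text
time: 12.8
ee_pos: [0.4841, -0.0351, 0.3747]
eef_rot: [0.1, 0.995, 0.001, 0.005]
ft_force: [0.6, -0.6, 1.1]
width: 0.0402
```

Run:
```python
from h import *
print(readout.read_state()['ee_pos'])
b=save('side','side7');a=save('top','top7');w=save('wrist','w7')
show(np.hstack([cv2.resize(b[140:260,180:280],(400,480),interpolation=cv2.INTER_CUBIC),cv2.resize(a[90:210,180:280],(400,480),interpolation=cv2.INTER_CUBIC)]),'v8')
```

```text
[ 0.48411976 -0.03509255  0.37467694]
```

View pics/v8.png

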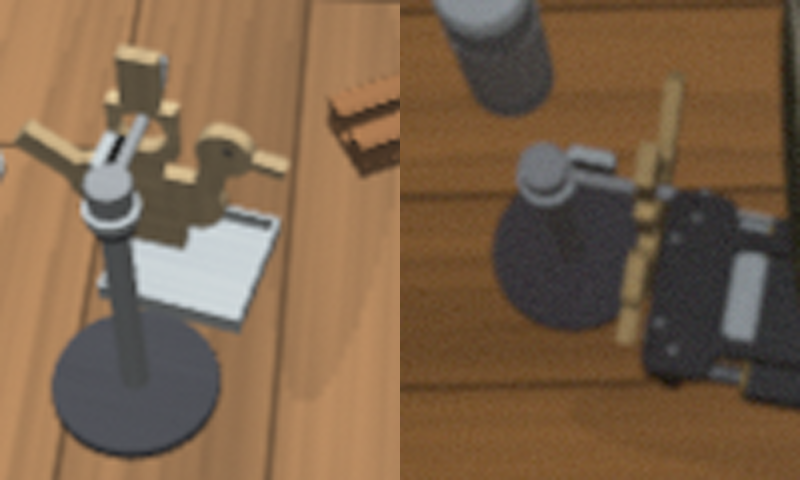

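The duck hangs upright with the rod through its hole, and the gripper is well clear. In the side view (left) the ring is at (140,115), and the rod lies along the black rubber at (118,148). I let it settle briefly, compare the before and after pictures, and hand in.

Call:
{"api": "apply_moves", "payload": {"deltas": [{"translation": [0, 0, 0], "turn": [0, 0, 0], "hand": 0.04}, {"translation": [0, 0, 0], "turn": [0, 0, 0], "hand": 0.04}, {"translation": [0, 0, 0], "turn": [0, 0, 0], "hand": 0.04}, {"translation": [0, 0, 0], "turn": [0, 0, 0], "hand": 0.04}, {"translation": [0, 0, 0], "turn": [0, 0, 0], "hand": 0.04}]}}

```text
time: 13.45
ee_pos: [0.489, -0.0281, 0.3721]
eef_rot: [0.095, 0.995, -0.001, 0.003]
ft_force: [-0.7, -0.3, -0.8]
width: 0.0401
```

Run:
```python
from h import *
b=save('side','side8').astype(float);p=load('side7')['im'].astype(float);q=load('side4')['im'].astype(float)
print('motion since side7 (duck area)',np.abs(b-p)[140:205,180:260].mean().round(2),'hub/lug/inner rod vs before hanging',np.abs(b-q)[168:190,200:213].mean().round(2),'noise',np.abs(b-p)[300:380,100:300].mean().round(2))
print(order.close_job())
```

```text
motion since side7 (duck area) 0.55 hub/lug/inner rod vs before hanging 8.67 noise 0.49
the job is handed in; nothing more can be done
None
```

The duck is hanging on the hook by its hole, the hook was left against its rubber stop, and the job was handed in at about 13.5 s of the 72 s allowed. No verdict was reported.

- **Hook:** I turned it anticlockwise until the force rose at the stop. I pressed it home for about 0.7 s at roughly 11 to 15.6 N sideways, below the 20 N limit, then let go.
- **Duck:** I gripped it by the tab and lifted it straight out. I threaded it over the hook tip without touching it, lowered it onto the rod until it bore about 10 N, then eased up and released it.

**Last checks:**
- The side and top pictures show the duck upright at about 60 mm out, with the rod through its hole and the gripper clear.
- The two last side pictures differ only by image noise (0.55 against 0.49), so the duck is at rest.
- The rod's direction in the top view is the same before and after hanging, and it lies along the rubber.
- I could not read the stop's give directly. A before-and-after comparison of the hub and lug area was inconclusive (8.67), probably because the duck now stands behind that area.
- I saw no sign that the fish, jar, tape or cans had moved, but I did not measure them again.

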